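# Sift the hazelnuts out of the walnuts

### The job

Hazelnuts and walnuts lie mixed in the square metal sieve. Lift it by its wooden handle, carry it level and smoothly over the white baking dish and shake it side to side there until all four hazelnuts have dropped through into the dish; then stand the sieve, with the three walnuts still in it, back upright and centred on its round coaster. Leave the other things on the worktop where they are.

Things in the scene. Friction and masses are not known exactly. Their poses are not given: they have to be found in the camera images.
- sieve: Square open-topped metal sieve, outside 106 x 106 mm, loose, about 0.3 kg. Origin: centre of its underside, at the bottom of its four feet (12 mm tall, radius 5 mm, at x, y = +/-24 mm); z up, x along its handle. Walls to z = 50 mm, inside 100 x 100 mm. Carried smoothly, the nuts stay where they stand; a tilt of 15 degrees or more lets them slide.
- sieve_floor (a point): Centre of the sieve's floor, 16 mm above its origin. Floor: two flat bars 20 mm wide along the sieve's x, centred at y = +/-20 mm; between and beside them three 20 mm slots, also along x, that pass hazelnuts but not walnuts. The nuts start on the bars (friction about 0.35); a brisk shake along y, some 15-20 mm either way at 5 m/s2 or more, slides them into the slots.
- sieve_grip (a point): Middle of the sieve's handle, 82 mm above its origin: a level wooden bar 16 x 16 mm in section, 112 mm long along the sieve's x, carried over the sieve by an upright strap at either end (x = +/-54 mm). About 24 mm of clear space under the bar, down to the level of the top of the sieve's walls.
- dish: White rectangular baking dish that does not move, outside 120 (x) x 200 (y) x 40 mm high, walls and floor 5 mm. Origin: centre of its underside on the worktop; z up.
- coaster: Round flat wooden coaster, diameter 90, 8 mm thick, lying fixed on the worktop, under the sieve at the start. Origin: centre of its underside. The wall cabinet over the rear of the worktop begins at about x = 0.52 m, 0.49 m above the worktop: keep wrist and arm clear of it.
- hazelnut_1_center (a point): Centre of a hazelnut (small nut, diameter 14, height 15.5 mm, 10 g, flat base; the point is 7 mm above the base). It starts in the sieve.
- hazelnut_2_center (a point): Centre of a hazelnut (small nut, diameter 14, height 15.5 mm, 10 g, flat base; the point is 7 mm above the base). It starts in the sieve.
- hazelnut_3_center (a point): Centre of a hazelnut (small nut, diameter 14, height 15.5 mm, 10 g, flat base; the point is 7 mm above the base). It starts in the sieve.
- hazelnut_4_center (a point): Centre of a hazelnut (small nut, diameter 14, height 15.5 mm, 10 g, flat base; the point is 7 mm above the base). It starts in the sieve.
- walnut_1_center (a point): Centre of a walnut (large nut, diameter 32, height 38 mm, 15 g, flat base; the point is 16 mm above the base). It starts in the sieve.
- walnut_2_center (a point): Centre of a walnut (large nut, diameter 32, height 38 mm, 15 g, flat base; the point is 16 mm above the base). It starts in the sieve.
- walnut_3_center (a point): Centre of a walnut (large nut, diameter 32, height 38 mm, 15 g, flat base; the point is 16 mm above the base). It starts in the sieve.
- matchbox: Bystander: matchbox 38 x 56 x 16 mm lying flat on the worktop between sieve and dish. Origin: centre of its underside.
- egg_timer: Bystander: round wind-up kitchen timer, diameter 62, height 60 mm, behind the work. Origin: centre of its underside.
- spice_jar: Bystander: small jar with a black cap, diameter 41, height 105 mm, behind the work. Origin: centre of its underside.

How it is judged:
By the outcome, as a careful person would: the job done as asked, in the order asked, and still so for the second after the job is handed in, with the robot touching nothing.
It also fails if it takes over 56 s, if anything falls off the work surface, if the arm or the gripper's body presses on something with over 40 N, if the wrist force passes 120 N, or if a joint passes its speed limit or range.

### The arm

A 6-joint arm with a two-finger parallel gripper is mounted at the origin on a cart in front of the work surface, level with it; the furniture and walls round the work are solid. World frame = base frame: x ahead of the robot, y to its left, z up, the work surface at z = 0. Lengths are in mm, angles in rad, forces in N, time in s.
With the tool pointing down it reaches from about 325 to 850 mm from the base axis. Payload 15.5 kg.
Tool frame: the origin (TCP) lies at the very end of the fingers, on their centre line; the grasp point (between the pads) lies 19 mm behind it (r.grasp_offset is the z of the grasp point in the tool frame, in mm); z points along the fingers, y is the line along which they close (so a half turn about z gives the same grasp; the last joint's range is limited). The gripper opens to 91 mm and grips with 3 to 60 N. Pads are 32 mm wide; open, the fingers measure 118 mm over their backs; the gripper's body (76 mm by 178 mm) begins 60 mm behind the grasp point.
Start: joints at [1.179, 0.494, 1.345, -0, 1.302, -0.096], TCP at [182.784, 597.676, 189.215] pointing down, gripper open.
Joint ranges: [-2.91, 2.91], [-0.82, 2.16], [0.22, 2.67], [-1.22, 4.37], [0.12, 2.79], [-3.08, 3.08]. Speed limits (rad/s): [1.89, 1.89, 2.57, 3.01, 3.01, 3.01].

### API

Orientations are given as a 3x3 rotation matrix whose columns are the frame's x, y, z axes.
In Python, from cell import r gives the robot as it stands.
- The arm moves only by the tool carry_out, never from a script. Its arguments are lists of equal length, an entry for each row: "gripper": the closure, from 0 (fully open) to 1 (shut); "xyz": the shift along the tool's x, y, z in cm, a list of three; "twist": the turn, a rotation vector about the tool's x, y, z in rad, a list of three. In form: {"gripper": [gripper, ...], "xyz": [[x, y, z], ...], "twist": [[ax, ay, az], ...]}. A call has 1 to 20 rows; each row shifts and turns the commanded pose from where the row before left it, along the tool's axes as they then stand; what a row does not reach is not made up. A row lasts 1/8 s, in which the tool goes at most 62.5 mm and 10.7 degrees, less where a joint would pass 70% of its speed; a pose out of reach is approached as far as the arm can. A call is refused whole if a number of a shift passes 6.25 or a number of a turn 0.188, either way. A call with a gripper value outside its range is refused whole. The fingers move at their own pace and stop on an object; "grip_force" is the grip in N (left out, the last holds). Time passes only in rows, so rows that do not move let the fingers close. It gives the time, the measured TCP pose, the force, the opening and the grip force at its end, in the units of the state.
- r.state(): the state, without advancing time (a new reading comes with each control period).
- r.snapshot(name): name is "side" or "top"; returns a dict with "pixels" (400x640x3 uint8, blue, green, red), "fx", "fy", "cx", "cy" (pixels), "rvec" (rotation vector, rad) and "tvec" (3), from world to camera coordinates, as OpenCV has them. Camera axes: x right, y down, z forward; pixel columns grow to the right and rows downward; lengths in mm; the calibration is good to about 2 mm. A picture is of the moment at which its call begins. There is no depth.
- r.job_done(): hands the job in; it is judged then, once.
The state is a dict: "time_s": time; "qpos": joint angles; "dq": joint speeds; "joint_torque": joint torques, N m; "ee_pos": TCP position; "eef_rot": TCP orientation; "contact_force": force on the tool from outside, world axes, zero at the start; "wrist_torque": the same for the moment, N m; "grip_width": finger opening in mm; "grip_force": force on a finger pad.
Only numpy, scipy, OpenCV 4.12 (cv2) and the standard library are available. Lean on these libraries where they do the work, as an engineer would, in place of code of your own. Each camera call takes 0.05 s, during which the arm holds its last target. There are 200 camera calls.

## Working session

There is one attempt and no reset: what is moved stays moved. The work goes in short steps, Python scripts to look and compute and a tool call to move; the robot and the scene stay as the last step left them, time stands still between calls to the robot, and variables do not carry over. Pictures are saved under pics/ and viewed, at most 10 in all, crops included, and the job is handed in when it is done.

Besides the shell and the picture viewer there is one more tool, called after ">>>" as a command line: name --argument value ..., lists and objects as JSON in quotes. carry_out: Moves the arm, as the interface text tells. Its arguments: {"type":"object","properties":{"gripper":{"type":"array"},"xyz":{"type":"array"},"twist":{"type":"array"},"grip_force":{"type":"number"}},"required":["gripper","xyz","twist"]}

```bash
mkdir -p pics; ls
python3 - <<'E'
from cell import r
import cv2,numpy as np
for n in("top","side"):
    s=r.snapshot(n); cv2.imwrite(f"pics/{n}0.png",s["pixels"]); np.savez(f"pics/{n}0.npz",**s)
    R=cv2.Rodrigues(np.array(s["rvec"]))[0]; print(n,s["fx"],s["cx"],s["cy"],-R.T@np.array(s["tvec"]).ravel(),R.round(2).tolist())
st=r.state();print(st["time_s"],st["eef_rot"],st["ee_pos"])
E
```

```text
pics
top 480.26381020139917 317.64582829001404 200.4640540334189 [ 383.99840753  190.09470763 1118.31357314] [[-0.02, -1.0, -0.02], [-0.99, 0.02, -0.15], [0.16, 0.02, -0.99]]
side 469.74883414578284 320.1713083218012 202.17750012238886 [ 324.6329038  -573.80368295  556.30731749] [[0.97, -0.24, 0.0], [-0.12, -0.5, -0.86], [0.21, 0.83, -0.51]]
0.1 [[-9.56270611e-01  2.92483093e-01 -3.99377996e-04]
 [ 2.92483352e-01  9.56270092e-01 -1.00003051e-03]
 [ 8.94212142e-05 -1.07311121e-03 -9.99999420e-01]] [182.64650463 597.32603924 188.70293386]
```

View pics/top0.png

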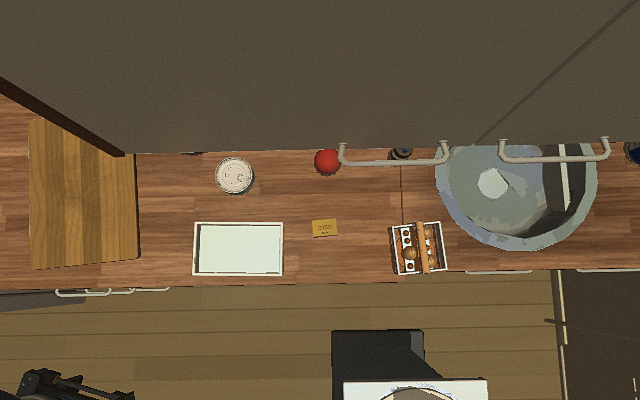

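View pics/side0.png

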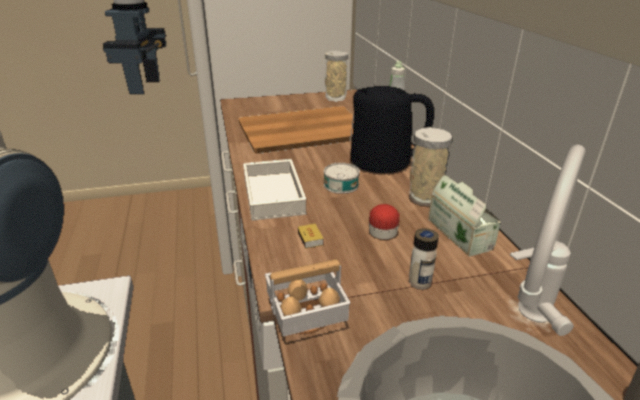

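Top: the sieve is at about (417,247) with its handle running (420,222)–(430,272), the dish at (238,248), the matchbox at (325,228). Side: sieve (308,300), handle (270,276)–(338,265), dish (274,187). I'll measure these by masks next.

```bash
cat > h.py <<'E'
import cv2,numpy as np
def load(n): return dict(np.load(f"pics/{n}.npz"))
def ray(s,p,z):
    K=np.array([[s["fx"],0,s["cx"]],[0,s["fy"],s["cy"]],[0,0,1.]]); R=cv2.Rodrigues(s["rvec"].astype(float))[0]
    c=-R.T@s["tvec"].ravel(); d=R.T@np.linalg.solve(K,[p[0],p[1],1.]); return (c+d*(z-c[2])/d[2])[:2]
def proj(s,P):
    K=np.array([[s["fx"],0,s["cx"]],[0,s["fy"],s["cy"]],[0,0,1.]])
    return cv2.projectPoints(np.array(P,float).reshape(-1,3),s["rvec"].astype(float),s["tvec"].astype(float),K,None)[0].reshape(-1,2)
E
python3 - <<'E'
from h import *
t=load("top0");im=t["pixels"];hsv=cv2.cvtColor(im,cv2.COLOR_BGR2HSV)
def rect(m,z,name):
    c=max(cv2.findContours(m,0,2)[0],key=cv2.contourArea)
    w=np.array([ray(t,p,z) for p in c[:,0]],np.float32); q=cv2.minAreaRect(w); print(name,cv2.boundingRect(c),q, cv2.boxPoints(q).round().tolist())
def roi(m,x0,y0,x1,y1):
    o=np.zeros_like(m);o[y0:y1,x0:x1]=m[y0:y1,x0:x1];return o
W=cv2.inRange(hsv,(0,0,150),(180,60,255))
rect(cv2.morphologyEx(roi(W,180,210,295,285),3,np.ones((5,5))),40,"dish")
rect(cv2.morphologyEx(roi(W,380,212,455,285),3,np.ones((9,9))),58,"sieve")
H=cv2.inRange(hsv,(8,90,90),(25,255,255))
rect(roi(H,414,216,436,280),98,"handle")
rect(roi(cv2.inRange(hsv,(18,120,120),(35,255,255)),305,210,345,245),16,"match")
s=load("side0")
hs=cv2.cvtColor(s["pixels"],cv2.COLOR_BGR2HSV)
a=cv2.resize(im[205:285,370:460],None,fx=6,fy=6,interpolation=2);b=cv2.resize(s["pixels"][245:345,255:360],None,fx=4,fy=4.8,interpolation=2)
cv2.imwrite("pics/c.png",cv2.resize(np.hstack([a,b]),(780,390)))
E
```

```text
dish (192, 222, 91, 54) ((448.9313659667969, 389.1440124511719), (201.26536560058594, 118.74471282958984), 88.72058868408203) [[387.0, 290.0], [506.0, 287.0], [511.0, 488.0], [392.0, 491.0]]
sieve (392, 224, 32, 51) ((437.5569763183594, 13.19145393371582), (109.89387512207031, 54.35987091064453), 5.8811869621276855) [[380.0, 35.0], [386.0, -19.0], [495.0, -8.0], [489.0, 46.0]]
handle (414, 216, 22, 64) ((439.3377685546875, -17.84811019897461), (44.55745315551758, 133.89773559570312), 87.06493377685547) [[371.0, -37.0], [505.0, -44.0], [507.0, 1.0], [374.0, 8.0]]
match (312, 218, 26, 19) ((495.0050048828125, 193.40719604492188), (37.8709716796875, 56.743770599365234), 3.9403064250946045) [[474.0, 220.0], [478.0, 164.0], [516.0, 166.0], [512.0, 223.0]]
```

View pics/c.png

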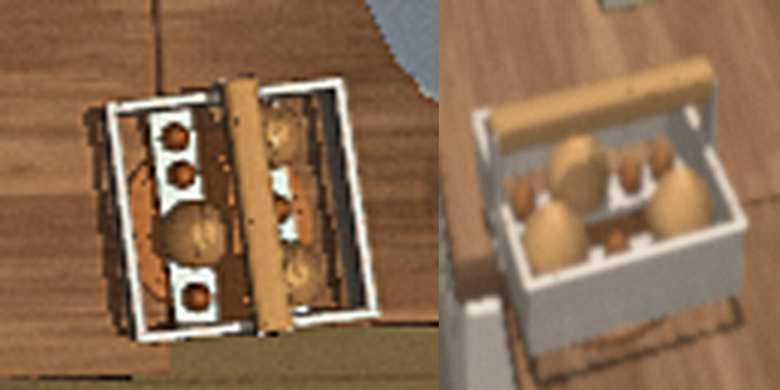

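The crop shows four hazelnuts (three on the left bar, one on the right) and three walnuts. Rim corners are at crop pixels (108,103), (340,78), (378,316), (138,340), and the handle ends at (241,82) and (274,330).

Run:
```python
from h import *
t=load("top0")
f=lambda p:(p[0]/4.875+370-.4,p[1]/4.875+205-.4)
R=np.array([ray(t,f(p),58) for p in [(108,103),(340,78),(378,316),(138,340)]]);H=np.array([ray(t,f(p),98) for p in [(241,82),(274,330)]])
print(R.round(),R.mean(0),np.linalg.norm(R-np.roll(R,1,0),axis=1))
d=H[0]-H[1];print(H.round(),H.mean(0),np.hypot(*d),np.degrees(np.arctan2(d[1],d[0])))
for a,b in((3,0),(2,1)): d=R[b]-R[a];print(np.degrees(np.arctan2(d[1],d[0])))
for a,b in((1,0),(2,3)): d=R[b]-R[a];print(np.degrees(np.arctan2(-d[0],d[1])))
# side view check: handle top ends, by proj
s=load("side0");m=H.mean(0)
for e in H: print(proj(s,[*e,98]))
print("front edge",ray(t,(220,287),0),ray(t,(480,270),0), "matchbox", ray(t,(325,228),16),"egg",ray(t,(327,161),60),"jar",ray(t,(401,153),105))
```

```text
[[490.  44.]
 [499. -62.]
 [392. -72.]
 [384.  35.]] [441.47312359 -13.76269992] [106.76562297 105.7579132  107.5674421  107.57060134]
[[494.  -9.]
 [387. -17.]] [440.59110972 -13.26842365] 107.58557930282649 4.507497437727412
4.656444994075404
5.622284709516605
4.905253682583894
4.482123842860257
[[337.76315122 259.52500355]]
[[271.061751   273.08514003]]
front edge [363.42951853 436.03278886] [ 389.91597656 -161.35803234] matchbox [492.68170418 191.39418853] egg [640.05439508 183.3878058 ] jar [642.94126161  23.31289668]
```

>>> carry_out --gripper '[0,0,0,0,0,0,0,0,0,0,0,0,0,0,0,0,0,0,0]' --xyz '[[0,0,0],[0,0,0],[0,0,0],[-0.65,-2,0],[-1.3,-4,0],[-1.625,-5,0],[-1.625,-5,0],[-1.625,-5,0],[-1.625,-5,0],[-1.625,-5,0],[-1.625,-5,0],[-1.625,-5,0],[-1.625,-5,0],[-1.625,-5,0],[-1.625,-5,0],[-1.3,-4,0],[-0.65,-2,0],[-0.35,-1.1,0],[0,0,0]]' --twist '[[0,0,-0.127],[0,0,-0.128],[0,0,-0.127],[0,0,0],[0,0,0],[0,0,0],[0,0,0],[0,0,0],[0,0,0],[0,0,0],[0,0,0],[0,0,0],[0,0,0],[0,0,0],[0,0,0],[0,0,0],[0,0,0],[0,0,0],[0,0,0]]' --grip_force 50

```text
time_s: 2.48
ee_pos: [440.6, -13.6, 189.1]
eef_rot: [[-0.996, -0.085, -0.0], [-0.085, 0.996, 0.0], [0.0, 0.0, -1.0]]
contact_force: [-1.1, -0.0, 0.0]
grip_width: 91.3
grip_force: 0.0
```

>>> carry_out --gripper '[0,0,0,0,0,0,0,0,1,1,1,1,1,1,1,1,1]' --xyz '[[0,0,1],[0,0,2.5],[0,0,3],[0,0,3],[0,0,1.5],[0,0,0.5],[0,0,0.2],[0,0,0],[0,0,0],[0,0,0],[0,0,0],[0,0,0],[0,0,0],[0,0,0],[0,0,0],[0,0,0],[0,0,0]]' --twist '[[0,0,0],[0,0,0],[0,0,0],[0,0,0],[0,0,0],[0,0,0],[0,0,0],[0,0,0],[0,0,0],[0,0,0],[0,0,0],[0,0,0],[0,0,0],[0,0,0],[0,0,0],[0,0,0],[0,0,0]]'

```text
time_s: 4.6
ee_pos: [441.7, -14.2, 73.1]
eef_rot: [[-0.996, -0.085, 0.002], [-0.085, 0.996, -0.001], [-0.002, -0.001, -1.0]]
contact_force: [-9.2, -0.3, 34.7]
grip_width: 6.1
grip_force: 17.1
```

Run:
```python
from cell import r
import cv2,numpy as np
s=r.snapshot("side");t=r.snapshot("top")
a=cv2.resize(s["pixels"][180:350,230:380],(440,500),interpolation=2);b=cv2.resize(t["pixels"][200:300,370:460],(350,500),interpolation=2)
cv2.imwrite("pics/g1.png",np.hstack([a,b]));st=r.state();print(st["grip_width"],st["contact_force"],st["grip_force"],st["wrist_torque"])
```

```text
0.48949000691703104 [-2.38353108  1.00567489 25.32514807] 12.898280691588297 [0.14644019 0.59838532 0.04294836]
```

View pics/g1.png

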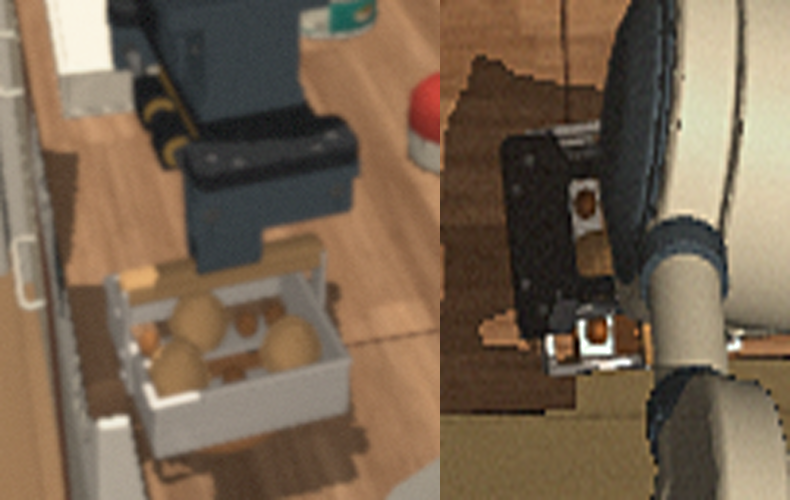

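Run:
```python
from h import *
s=load("side0")
for z in (71,73,82,90,98,110): print(z,proj(s,[[441,y,z] for y in (-14,-22,-34)]).round(1).tolist(), proj(s,[457,-25,z]).round(1).tolist(),proj(s,[425,-25,z]).round(1).tolist())
from cell import r
st=r.state();print(st["time_s"],st["grip_width"],st["grip_force"],st["contact_force"],st["ee_pos"],r.grasp_offset)
```

```text
71 [[305.6, 279.9], [306.7, 283.2], [308.4, 288.2]] [[317.2, 282.8]] [[297.0, 286.0]]
73 [[305.6, 278.9], [306.7, 282.2], [308.4, 287.2]] [[317.2, 281.9]] [[297.0, 285.0]]
82 [[305.6, 274.5], [306.7, 277.7], [308.3, 282.7]] [[317.2, 277.4]] [[296.9, 280.6]]
90 [[305.5, 270.5], [306.6, 273.7], [308.3, 278.7]] [[317.2, 273.4]] [[296.8, 276.5]]
98 [[305.4, 266.4], [306.6, 269.6], [308.3, 274.6]] [[317.2, 269.3]] [[296.7, 272.4]]
110 [[305.4, 260.3], [306.5, 263.4], [308.2, 268.3]] [[317.2, 263.1]] [[296.5, 266.2]]
4.7 0.48949000691703104 12.898280691588297 [-2.38353108  1.00567489 25.32514807] [441.69286991 -13.82559407  73.21986114] -18.8
```

Run:
```python
from h import *
s=load("side0");t=load("top0")
for o in (45,-45):
  for dz in (0,25):
    P=[182.7+.292*o,597.5+.956*o,189+dz];print(o,dz,proj(s,P).round(1),proj(t,P).round(1))
cv2.imwrite("pics/st.png",np.hstack([cv2.resize(s["pixels"][0:110,90:180],(400,489),interpolation=2),cv2.resize(t["pixels"][350:400,10:150],(400,143),interpolation=2).copy() if 0 else np.vstack([cv2.resize(t["pixels"][350:400,10:150],(400,143),interpolation=2),np.zeros((346,400,3),np.uint8)])]))
```

```text
45 0 [[153.3  91.2]] [[ 87.5 382.8]]
45 25 [[151.5  81.3]] [[ 80.7 385.9]]
-45 0 [[139.5 103.2]] [[132.8 396.9]]
-45 25 [[137.4  92.7]] [[127.2 400.3]]
```

View pics/st.png

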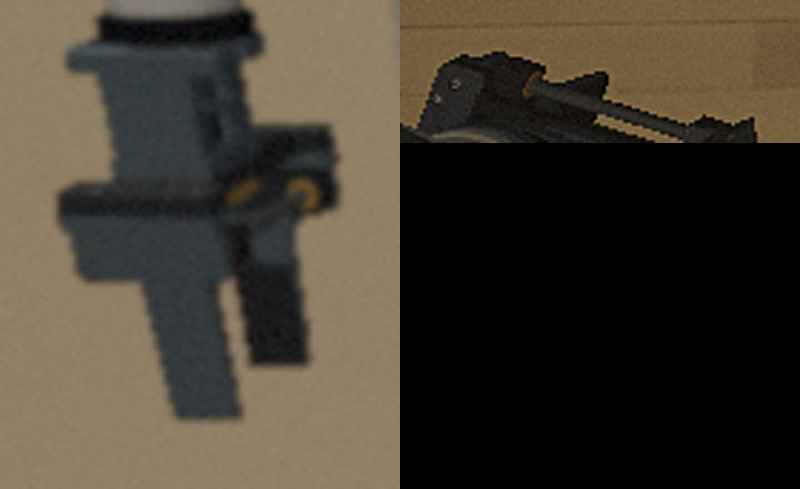

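The camera views show the shut fingertips resting on top of the handle. Both here and in the start picture (tips at side pixels (137,93) and (153,82)), the real tips are about 25 mm higher than the reported TCP. I'll back off, open, and regrasp 25 mm lower.

>>> carry_out --gripper '[1,1,0,0,0,0,0,0,0,0,0,0]' --xyz '[[0,0,-0.5],[0,0,-2],[0,0,-1.5],[0,0,0],[0,0,0],[0,0,0],[0,0,0],[0,0,0],[0,0,0],[0,0,0],[0,0,0],[0,0,0]]' --twist '[[0,0,0],[0,0,0],[0,0,0],[0,0,0],[0,0,0],[0,0,0],[0,0,0],[0,0,0],[0,0,0],[0,0,0],[0,0,0],[0,0,0]]'

```text
time_s: 6.2
ee_pos: [440.7, -13.6, 112.2]
eef_rot: [[-0.996, -0.085, 0.0], [-0.085, 0.996, -0.0], [-0.0, -0.0, -1.0]]
contact_force: [0.3, 0.9, 0.1]
grip_width: 91.0
grip_force: 0.0
```

Run:
```python
from cell import r
from h import *
s=r.snapshot("side");np.savez("pics/side1.npz",**s);s0=load("side0")
# wood handle ends in both views
for q in (s0,s):
    h=cv2.cvtColor(q["pixels"],cv2.COLOR_BGR2HSV);m=cv2.inRange(h,(12,100,110),(22,255,255));o=np.zeros_like(m);o[258:285,266:345]=m[258:285,266:345]
    ys,xs=np.nonzero(o);print(xs.min(),xs.max(),ys[xs<275].mean(),ys[xs>332].mean(),len(xs))
d=cv2.absdiff(s0["pixels"],s["pixels"]).max(2);print((d[262:330,268:350]>40).sum())
a=np.hstack([cv2.resize(x["pixels"][200:345,250:360],(390,514),interpolation=2) for x in (s0,s)]);cv2.imwrite("pics/cmp.png",a)
```

```text
266 344 266.9056603773585 267.5858585858586 1638
266 344 267.0308641975309 264.8301886792453 1265
1541
```

View pics/cmp.png

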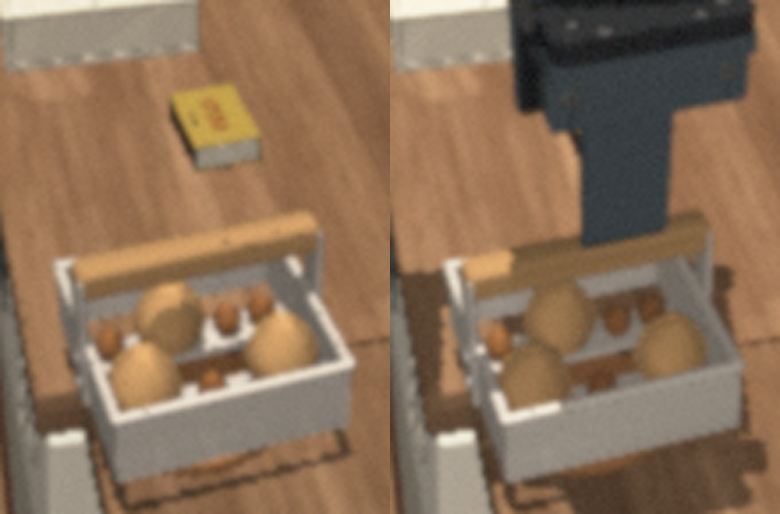

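The sieve and nuts have not moved; only the gripper's shadow differs. Now I'll descend to reported z 47 (true tip about 72) and close.

>>> carry_out --gripper '[0,0,0,0,0,0,1,1,1,1,1,1,1,1,1,1]' --xyz '[[0,0,1],[0,0,2],[0,0,2],[0,0,1],[0,0,0.5],[0,0,0],[0,0,0],[0,0,0],[0,0,0],[0,0,0],[0,0,0],[0,0,0],[0,0,0],[0,0,0],[0,0,0],[0,0,0]]' --twist '[[0,0,0],[0,0,0],[0,0,0],[0,0,0],[0,0,0],[0,0,0],[0,0,0],[0,0,0],[0,0,0],[0,0,0],[0,0,0],[0,0,0],[0,0,0],[0,0,0],[0,0,0],[0,0,0]]'

```text
time_s: 8.25
ee_pos: [440.8, -13.6, 47.2]
eef_rot: [[-0.996, -0.085, -0.0], [-0.085, 0.996, -0.0], [0.0, -0.0, -1.0]]
contact_force: [-0.7, -0.4, -2.0]
grip_width: 15.7
grip_force: 50.0
```

>>> carry_out --gripper '[1,1,1,1,1,1,1,1,1,1,1,1,1]' --xyz '[[0,0,-0.1],[0,0,-0.3],[0,0,-0.5],[0,0,-0.8],[0,0,-1],[0,0,-1],[0,0,-1],[0,0,-1],[0,0,-0.9],[0,0,-0.7],[0,0,-0.5],[0,0,-0.2],[0,0,0]]' --twist '[[0,0,0],[0,0,0],[0,0,0],[0,0,0],[0,0,0],[0,0,0],[0,0,0],[0,0,0],[0,0,0],[0,0,0],[0,0,0],[0,0,0],[0,0,0]]'

```text
time_s: 9.88
ee_pos: [440.7, -13.6, 127.2]
eef_rot: [[-0.996, -0.085, -0.0], [-0.085, 0.996, 0.0], [0.0, 0.0, -1.0]]
contact_force: [0.3, -0.4, -4.7]
grip_width: 15.5
grip_force: 50.0
```

>>> carry_out --gripper '[1,1,1,1,1,1,1,1,1,1,1,1,1,1,1,1,1,1,1,1]' --xyz '[[-0.03,0.3,0],[-0.085,0.8,0],[-0.15,1.4,0],[-0.21,2,0],[-0.265,2.5,0],[-0.307,2.9,0],[-0.307,2.9,0],[-0.307,2.9,0],[-0.307,2.9,0],[-0.307,2.9,0],[-0.307,2.9,0],[-0.307,2.9,0],[-0.307,2.9,0],[-0.307,2.9,0],[-0.265,2.5,0],[-0.21,2,0],[-0.15,1.4,0],[-0.085,0.8,0],[-0.03,0.3,0],[0,0,0]]' --twist '[[0,0,0],[0,0,0],[0,0,0],[0,0,0],[0,0,0],[0,0,0],[0,0,0],[0,0,0],[0,0,0],[0,0,0],[0,0,0],[0,0,0],[0,0,0],[0,0,0],[0,0,0],[0,0,0],[0,0,0],[0,0,0],[0,0,0],[0,0,0]]'

```text
time_s: 12.38
ee_pos: [448.9, 389.2, 127.2]
eef_rot: [[-0.996, -0.085, -0.0], [-0.085, 0.996, -0.0], [0.0, -0.0, -1.0]]
contact_force: [-0.0, 0.0, -3.6]
grip_width: 15.5
grip_force: 50.0
```

Run:
```python
from cell import r
from h import *
s=r.snapshot("side");t=r.snapshot("top");np.savez("pics/top2.npz",**t)
# coaster now visible: mask by wood colour diff from surroundings
c=t["pixels"][205:285,370:460]
cv2.imwrite("pics/m.png",np.hstack([cv2.resize(s["pixels"][120:240,220:330],(370,403),interpolation=2),cv2.resize(c,(420,403),interpolation=2)]))
```

```text
(no output)
```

View pics/m.png

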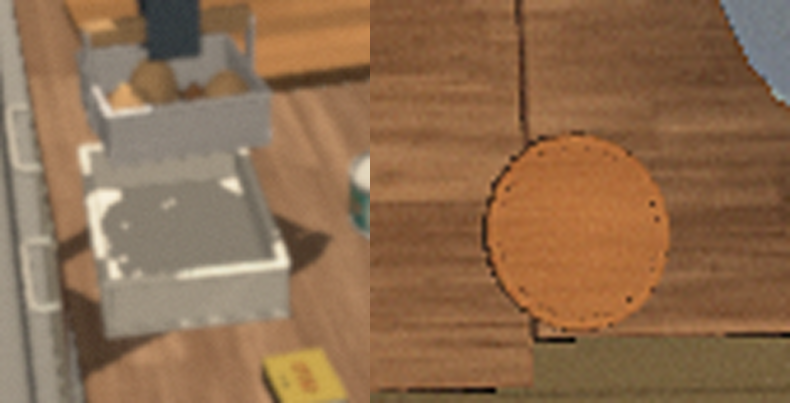

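Side: the sieve is level, about 45 mm above the dish rim, and still holds its nuts. In the top crop the coaster spans x 485–668 and y 132–330, so its centre is at about (576,231).

>>> carry_out --gripper '[1,1,1,1,1,1,1,1,1,1]' --xyz '[[0,0,0.1],[0,0,0.3],[0,0,0.5],[0,0,0.7],[0,0,0.7],[0,0,0.7],[0,0,0.5],[0,0,0.2],[0,0,0.1],[0,0,0]]' --twist '[[0,0,0.003],[0,0,0.008],[0,0,0.014],[0,0,0.018],[0,0,0.018],[0,0,0.018],[0,0,0.014],[0,0,0.008],[0,0,0.002],[0,0,0]]'

```text
time_s: 13.72
ee_pos: [449.0, 389.6, 89.3]
eef_rot: [[-1.0, 0.018, 0.0], [0.018, 1.0, 0.0], [-0.0, 0.0, -1.0]]
contact_force: [-0.1, 0.5, -3.7]
grip_width: 15.3
grip_force: 50.0
```

Run:
```python
from h import *
t=load("top2");h=cv2.cvtColor(t["pixels"],cv2.COLOR_BGR2HSV)
m=cv2.inRange(h,(6,140,130),(18,255,255));o=np.zeros_like(m);o[225:275,388:440]=m[225:275,388:440];o=cv2.morphologyEx(o,cv2.MORPH_OPEN,np.ones((5,5)))
c=max(cv2.findContours(o,0,2)[0],key=cv2.contourArea);print(cv2.boundingRect(c))
w=np.array([ray(t,p,8) for p in cv2.convexHull(c)[:,0]],np.float32);print(cv2.minEnclosingCircle(w),cv2.fitEllipse(w))
print(ray(t,(370+206.5/4.667-.5,205+231/5.04-.5),8))
```

```text
(395, 232, 39, 38)
((436.5201416015625, -12.685585021972656), 45.27119064331055) ((436.7250671386719, -12.12702465057373), (87.63797760009766, 89.81861877441406), 51.335811614990234)
[437.57604623 -10.99467497]
```

>>> carry_out --gripper '[1,1,1,1,1,1,1,1,1,1,1,1,1,1]' --xyz '[[0,1.8,0],[0,-3.6,0],[0,3.6,0],[0,-3.6,0],[0,3.6,0],[0,-3.6,0],[0,3.6,0],[0,-3.6,0],[0,3.6,0],[0,-3.6,0],[0,1.8,0],[0,0,0],[0,0,0],[0,0,0]]' --twist '[[0,0,0],[0,0,0],[0,0,0],[0,0,0],[0,0,0],[0,0,0],[0,0,0],[0,0,0],[0,0,0],[0,0,0],[0,0,0],[0,0,0],[0,0,0],[0,0,0]]' --grip_force 60

```text
time_s: 15.48
ee_pos: [448.8, 389.7, 89.2]
eef_rot: [[-1.0, 0.018, -0.0], [0.018, 1.0, -0.0], [0.0, -0.0, -1.0]]
contact_force: [-0.1, -0.5, -4.7]
grip_width: 15.5
grip_force: 60.0
```

Run:
```python
from cell import r
from h import *
s=r.snapshot("side");t=r.snapshot("top")
cv2.imwrite("pics/s1.png",np.hstack([cv2.resize(s["pixels"][120:240,220:330],(460,502),interpolation=2),cv2.resize(t["pixels"][205:295,180:300],(330,502),interpolation=2)]))
```

```text
(no output)
```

View pics/s1.png

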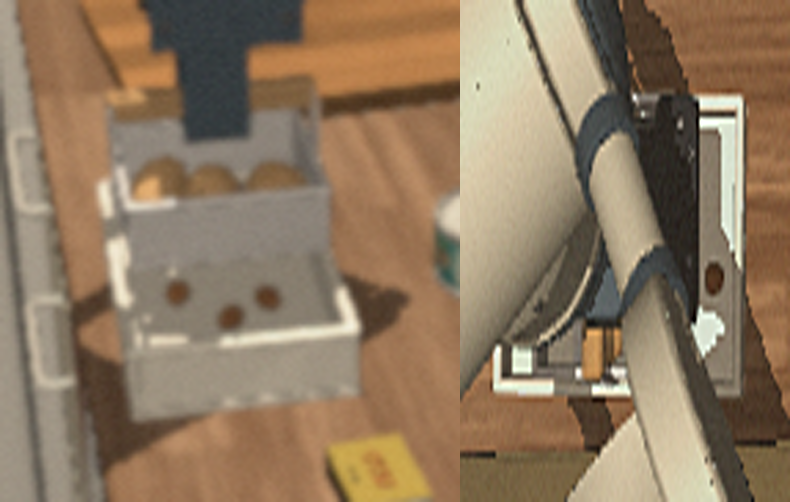

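Three hazelnuts are visible in the dish at crop (178,292), (232,316) and (267,296), and the walnuts are still in the sieve. The fourth hazelnut is hidden or still in the sieve, so I'll shake again and then lift to count.

>>> carry_out --gripper '[1,1,1,1,1,1,1,1,1,1,1,1,1,1,1,1]' --xyz '[[0.3,2,0],[-0.6,-4,0],[0.6,4,0],[-0.6,-4,0],[0.6,4,0],[-0.6,-4,0],[0,4,0],[0.6,-4,0],[-0.6,4,0],[0.6,-4,0],[-0.6,4,0],[0.6,-4,0],[-0.3,2,0],[0,0,0],[0,0,0],[0,0,0]]' --twist '[[0,0,0],[0,0,0],[0,0,0],[0,0,0],[0,0,0],[0,0,0],[0,0,0],[0,0,0],[0,0,0],[0,0,0],[0,0,0],[0,0,0],[0,0,0],[0,0,0],[0,0,0],[0,0,0]]'

```text
time_s: 17.58
ee_pos: [448.7, 389.5, 89.2]
eef_rot: [[-1.0, 0.018, -0.0], [0.018, 1.0, -0.0], [0.0, -0.0, -1.0]]
contact_force: [0.2, -1.2, -3.7]
grip_width: 15.6
grip_force: 60.0
```

>>> carry_out --gripper '[1,1,1,1,1,1,1,1,1,1,1,1]' --xyz '[[0,0,-0.1],[0,0,-0.4],[0,0,-0.8],[0,0,-1.2],[0,0,-1.5],[0,0,-1.5],[0,0,-1.5],[0,0,-1.3],[0,0,-0.9],[0,0,-0.5],[0,0,-0.3],[0,0,0]]' --twist '[[0,0,0],[0,0,0],[0,0,0],[0,0,0],[0,0,0],[0,0,0],[0,0,0],[0,0,0],[0,0,0],[0,0,0],[0,0,0],[0,0,0]]'

```text
time_s: 19.08
ee_pos: [448.8, 389.5, 189.1]
eef_rot: [[-1.0, 0.018, -0.0], [0.018, 1.0, -0.0], [0.0, -0.0, -1.0]]
contact_force: [0.5, 0.5, -4.1]
grip_width: 15.7
grip_force: 60.0
```

Run:
```python
from cell import r
from h import *
s=r.snapshot("side");np.savez("pics/side3.npz",**s);h=cv2.cvtColor(s["pixels"],cv2.COLOR_BGR2HSV)
m=cv2.inRange(h,(3,100,20),(18,255,160))
n,l,st,c=cv2.connectedComponentsWithStats(m)
poly=proj(s,[[449+a,389+b,z] for a,b,z in((-55,-95,5),(55,-95,5),(55,95,5),(-55,95,5))]);print(poly.round())
for i in range(1,n):
    if st[i,4]>4 and 235<c[i][0]<310 and 155<c[i][1]<225: print(c[i].round(1),st[i,4],ray(s,c[i],12).round())
```

```text
[[255. 216.]
 [304. 210.]
 [289. 172.]
 [245. 176.]]
[237.8 164. ] 13 [381. 545.]
[261.8 189.8] 19 [424. 394.]
[283.6 190.8] 19 [473. 378.]
[274.9 195.3] 18 [449. 361.]
```

Run:
```python
from cell import r
from h import *
s=load("side3");t=r.snapshot("top")
cv2.imwrite("pics/s2.png",np.hstack([cv2.resize(s["pixels"][85:225,225:325],(400,560),interpolation=2),cv2.resize(t["pixels"][195:295,180:270],(400,560),interpolation=2)]))
```

```text
(no output)
```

View pics/s2.png

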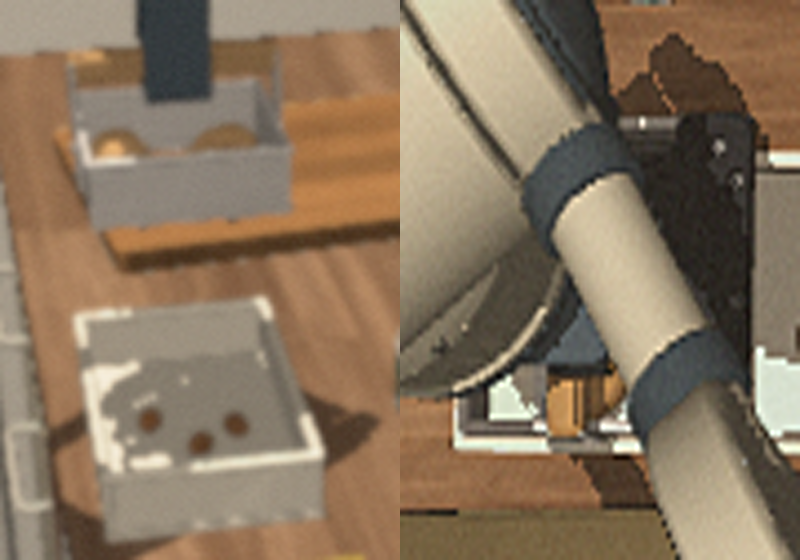

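Side: three hazelnuts are in the dish at crop (150,420), (200,441) and (237,423). The near wall hides the strip at y < 340, where the earlier top view showed another nut (at about px (272,255)). I'll check that numerically.

Run:
```python
from cell import r
from h import *
t=r.snapshot("top");np.savez("pics/top4.npz",**t)
h=cv2.cvtColor(t["pixels"],cv2.COLOR_BGR2HSV);m=cv2.inRange(h,(3,100,15),(18,255,170))
n,l,st,c=cv2.connectedComponentsWithStats(m)
for i in range(1,n):
    if st[i,4]>4 and 194<c[i][0]<282 and 224<c[i][1]<274: print(c[i].round(1),st[i].tolist(),ray(t,c[i],12).round(), t["pixels"][int(c[i][1]),int(c[i][0])])
```

```text
[272.  254.7] [269, 252, 7, 6, 30] [434. 314.] [31 55 79]
[222.8 265.1] [213, 259, 18, 14, 87] [413. 427.] [38 59 76]
[214.2 270.8] [213, 268, 5, 5, 8] [401. 447.] [ 86 142 195]
```

The fourth nut is confirmed at (434,314) in the dish, about 14 mm wide. All four hazelnuts are out, so I'll carry the sieve back.

>>> carry_out --gripper '[1,1,1,1,1,1,1,1,1,1]' --xyz '[[0,0,0],[0,0,0],[0,0,0],[0,0,0],[0,0,0],[0,0,0],[0,0,0],[0,0,0],[0,0,0],[0,0,0]]' --twist '[[0,0,-0.003],[0,0,-0.008],[0,0,-0.014],[0,0,-0.018],[0,0,-0.018],[0,0,-0.018],[0,0,-0.014],[0,0,-0.008],[0,0,-0.002],[0,0,0]]'

```text
time_s: 20.48
ee_pos: [448.9, 389.6, 189.2]
eef_rot: [[-0.996, -0.085, 0.0], [-0.085, 0.996, -0.0], [-0.0, -0.0, -1.0]]
contact_force: [0.3, 0.0, -4.0]
grip_width: 15.3
grip_force: 60.0
```

>>> carry_out --gripper '[1,1,1,1,1,1,1,1,1,1,1,1,1,1,1,1,1,1,1,1]' --xyz '[[0.034,-0.3,0],[0.09,-0.8,0],[0.16,-1.4,0.1],[0.227,-2,0.2],[0.284,-2.5,0.4],[0.327,-2.88,0.5],[0.327,-2.88,0.6],[0.327,-2.88,0.6],[0.327,-2.88,0.6],[0.327,-2.88,0.6],[0.327,-2.88,0.6],[0.327,-2.88,0.6],[0.327,-2.88,0.5],[0.327,-2.88,0.4],[0.284,-2.5,0.3],[0.227,-2,0.2],[0.16,-1.4,0],[0.09,-0.8,0],[0.034,-0.3,0],[0,0,0]]' --twist '[[0,0,0],[0,0,0],[0,0,0],[0,0,0],[0,0,0],[0,0,0],[0,0,0],[0,0,0],[0,0,0],[0,0,0],[0,0,0],[0,0,0],[0,0,0],[0,0,0],[0,0,0],[0,0,0],[0,0,0],[0,0,0],[0,0,0],[0,0,0]]'

```text
time_s: 22.98
ee_pos: [437.7, -11.9, 127.3]
eef_rot: [[-0.996, -0.085, 0.0], [-0.085, 0.996, 0.0], [-0.0, 0.0, -1.0]]
contact_force: [-0.4, 0.3, -2.8]
grip_width: 15.8
grip_force: 60.0
```

>>> carry_out --gripper '[1,1,1,1,1,1,1,1,1,1,1,1,1,1,1,1]' --xyz '[[0,0,0.1],[0,0,0.4],[0,0,0.8],[0,0,1],[0,0,1],[0,0,1],[0,0,1],[0,0,1],[0,0,0.7],[0,0,0.4],[0,0,0.2],[0,0,0.1],[0,0,0.1],[0,0,0.1],[0,0,0],[0,0,0]]' --twist '[[0,0,0],[0,0,0],[0,0,0],[0,0,0],[0,0,0],[0,0,0],[0,0,0],[0,0,0],[0,0,0],[0,0,0],[0,0,0],[0,0,0],[0,0,0],[0,0,0],[0,0,0],[0,0,0]]'

```text
time_s: 24.98
ee_pos: [437.8, -12.1, 48.3]
eef_rot: [[-0.996, -0.085, 0.0], [-0.085, 0.996, -0.0], [-0.0, -0.0, -1.0]]
contact_force: [-0.7, -0.0, -3.5]
grip_width: 15.6
grip_force: 60.0
```

>>> carry_out --gripper '[1,1,1,1,1]' --xyz '[[0,0,0.05],[0,0,0.05],[0,0,0.05],[0,0,0],[0,0,0]]' --twist '[[0,0,0],[0,0,0],[0,0,0],[0,0,0],[0,0,0]]'

```text
time_s: 25.6
ee_pos: [437.9, -11.9, 47.3]
eef_rot: [[-0.996, -0.085, 0.001], [-0.085, 0.996, 0.0], [-0.001, 0.0, -1.0]]
contact_force: [-3.2, 3.9, 17.9]
grip_width: 15.9
grip_force: 60.0
```

>>> carry_out --gripper '[1,0.7,0.5,0.3,0,0,0,0,0,0,0,0,0,0,0,0,0,0,0]' --xyz '[[0,0,-0.05],[0,0,0],[0,0,0],[0,0,0],[0,0,0],[0,0,0],[0,0,0],[0,0,0],[0,0,0],[0,0,-1],[0,0,-2],[0,0,-3],[0,0,-4],[0,0,-4],[0,0,-4],[0,0,-3],[0,0,-2],[0,0,-1],[0,0,0]]' --twist '[[0,0,0],[0,0,0],[0,0,0],[0,0,0],[0,0,0],[0,0,0],[0,0,0],[0,0,0],[0,0,0],[0,0,0],[0,0,0],[0,0,0],[0,0,0],[0,0,0],[0,0,0],[0,0,0],[0,0,0],[0,0,0],[0,0,0]]'

```text
time_s: 27.98
ee_pos: [437.7, -12.0, 287.6]
eef_rot: [[-0.996, -0.085, 0.001], [-0.085, 0.996, -0.0], [-0.001, -0.0, -1.0]]
contact_force: [-0.4, 0.6, -0.4]
grip_width: 91.0
grip_force: 0.0
```

>>> carry_out --gripper '[0,0,0,0,0,0,0,0]' --xyz '[[0,2,0],[0,4,0],[0,5,0],[0,5,0],[0,4,0],[0,3,0],[0,1,0],[0,0,0]]' --twist '[[0,0,0],[0,0,0],[0,0,0],[0,0,0],[0,0,0],[0,0,0],[0,0,0],[0,0,0]]'

```text
time_s: 28.98
ee_pos: [417.0, 227.0, 286.6]
eef_rot: [[-0.996, -0.086, -0.001], [-0.086, 0.996, -0.001], [0.001, -0.001, -1.0]]
contact_force: [0.0, -0.2, -0.6]
grip_width: 90.9
grip_force: 0.0
```

Run:
```python
from cell import r
from h import *
s=r.snapshot("side");t=r.snapshot("top");np.savez("pics/top5.npz",**t)
cv2.imwrite("pics/f.png",np.hstack([cv2.resize(t["pixels"][205:285,370:460],(450,400),interpolation=2),cv2.resize(s["pixels"][245:345,255:360],(340,400),interpolation=2)]))
```

```text
(no output)
```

View pics/f.png

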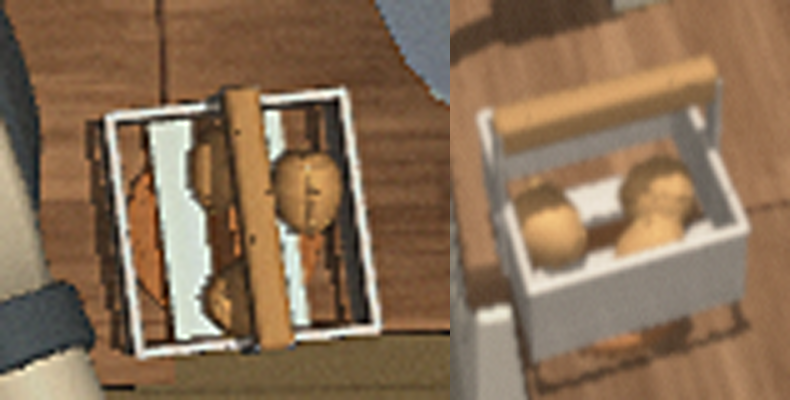

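The sieve stands upright with the three walnuts. Its rim corners at (106,117), (345,90), (380,330) and (140,355) give a centre of about (438,-12), against the coaster's measured (437,-12). I'm handing in.

```bash
python3 -c "
from cell import r
print(r.job_done())"
```

```text
the job is handed in; nothing more can be done
None
```

Job handed in at about 29 s: all four hazelnuts are in the dish, and the sieve with its three walnuts stands upright on the coaster, centred to about 1–2 mm; on the first grasp attempt the shut fingertips pressed on the handle with about 35 N, because the real tips sit about 25 mm above the reported TCP, but nothing moved.

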